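# Clamp the setting block and hold the gem tester on the big stone

## Robot

A 6-joint arm with a two-finger parallel gripper is mounted at the origin on the work surface. World frame = base frame: x ahead of the robot, y to its left, z up, the work surface at z = 0. Lengths are in m, angles in rad, forces in N, time in s.
With the tool pointing down it reaches from about 0.275 to 0.85 m from the base axis. Payload 5.2 kg.
Tool frame: the origin (TCP) lies on the centre line of the jaws, within the pads' length; the fingertips stand 25 mm ahead of it and the grasp point (between the pads) lies 6 mm ahead of it; z points along the fingers, y is the line along which they close (so a half turn about z gives the same grasp; the last joint's range is limited). The gripper opens to 85 mm and grips with 20 to 120 N. Pads are 22 mm wide; open, the fingers measure 114 mm over their backs; the gripper's body (76 mm by 85 mm) begins 54 mm behind the grasp point. The pads swing forward as they close: fully open they stand 13 mm farther back than shut.
Start: joints at [1.146, 0.259, 1.535, -0, 1.348, -0.203], TCP at [0.121, 0.537, 0.256] pointing down, gripper open.
Joint ranges: [-3.14, 3.14], [-0.91, 2.08], [0.19, 2.58], [-1.22, 4.36], [0.22, 2.71], [-3.12, 3.12]. Speed limits (rad/s): [2.57, 2.57, 3.14, 3.14, 3.14, 3.14].

## Interface

Orientations are given as a rotation vector (axis times angle).
In Python, from station import bot, imaging, hand_in gives the robot as it stands.
- The arm moves only by the tool arm_command, never from a script. Its argument "rows" is a list of rows, each an object with "delta_pos": the shift along the tool's x, y, z in cm, a list of three; "rot": the turn, a rotation vector about the tool's x, y, z in rad, a list of three. In form: [{"delta_pos": [dx, dy, dz], "rot": [wx, wy, wz]}, ...]. A call has 1 to 12 rows; each row is the pose to reach, as a shift and turn from the pose commanded when the call began, along the tool's axes at that moment; what a row does not reach only later rows make up. A row lasts 1/8 s, in which the tool goes at most 62.5 mm and 10.7 degrees, less where a joint would pass 70% of its speed; a pose out of reach is approached as far as the arm can. A call with a gripper value outside its range is refused whole. "jaw" is the finger opening in cm, from 0 to 8.54, set as the call begins (left out, the last holds). The fingers move at their own pace and stop on an object; "newtons" is the grip in N (left out, the last holds). Time passes only in rows, so rows that repeat a pose let the fingers close. It gives the time, the measured TCP pose, the force, the opening and the grip force at its end, in the units of the state.
- bot.get_obs(): the state, without advancing time (a new reading comes with each control period).
- imaging.grab_frame(name): name is "scene" or "top" or "wrist"; returns (picture, depth): 480x640x3 uint8, red, green, blue; 480x640 float32, m along the optical axis (not along the pixel's ray), 0 where there is no reading.
- imaging.camera_model(name): a dict with "K" (3x3 intrinsics, pixels), "cam_to_world" (4x4, takes a point from camera to world coordinates). Camera axes: x right, y down, z forward; pixel columns grow to the right and rows downward; lengths in m; the calibration is good to about 2 mm. A picture is of the moment at which its call begins: read the wrist's pose just before it. camera_model takes no time and is no camera call; for the wrist camera it gives the pose at the moment of the call.
- hand_in(): hands the job in; it is judged then, once.
The state is a dict: "clock": time; "joint_pos": joint angles; "joint_velocities": joint speeds; "tau": joint torques, N m; "position": TCP position; "ee_rot": TCP orientation; "contact_force": force on the tool from outside, world axes, zero at the start; "moment": the same for the moment, N m; "finger_gap": finger opening in m; "grasp_force": force on a finger pad.
Only numpy, scipy, OpenCV 4.12 (cv2) and the standard library are available. Lean on these libraries where they do the work, as an engineer would, in place of code of your own. Each camera call takes 0.05 s, during which the arm holds its last target. There are 200 camera calls.

## Task

First swing the vice's cam lever all the way over so that it clamps the setting block; then take the white gem tester out of its stand and hold it upright with its sprung tip on the middle of the flat top of the big rectangular stone, pressing lightly so that the tip sinks part of the way into the nose but does not bottom. Finish while holding it there, the fingers gripping the tester and the lever still closed; never press hard on the stone, and do not disturb the scriber, the glue bottle or the carton.

Things in the scene. Friction and masses are not known exactly. Their poses are not given: they have to be found in the camera images.
- lever (a joint): angle of the vice's cam lever about its vertical pivot, rad: near 0 (0 to 0.25 at the start) is open, 1.5 is the stop, fully closed. It grows clockwise seen from above; at 0 the lever points along the vice's -y, at 1.5 nearly along the vice's -x. Stiff by friction (about 3 N at the knob, some more at the end as the jaw bites), stays where it is left
- lever_knob (a point): centre of the black upright knob at the lever's free end, a cylinder 16 mm across and 32 mm tall, 80 mm from the pivot; this point is 72 mm above the bench, the knob's foot is at 54 mm, its top at 86 mm, on the flat dark steel lever bar (12 mm wide, 46 to 54 mm up)
- lever_pivot (a point): point on the lever's vertical pivot axis at the knob's height (72 mm above the bench)
- vice: grey cam vice fixed to the bench; origin at bench level under the middle of its channel. Base plate 110 mm (x) by 170 mm (y, from -115 to +55), 15 mm thick; fixed jaw on +y and sliding steel jaw on -y, both at most 55 mm high; the jaws close along y, the block lies between them along x. Closing the lever drives the sliding jaw about 6 mm
- block: wooden setting block, 70 mm (its x) by 32 mm (its y) by 55 mm tall, loose in the vice's channel until clamped; origin at the centre of its underside, 15 mm above the bench. On top a thin metal plate with two stones of the same dark green: the big rectangular one at x = +15 mm and a small round one (9 mm) at x = -18 mm
- big_stone (a point): middle of the flat top of the big stone (18 by 16 mm, its sides along the block's x and y), 77 mm above the bench; the spot to touch. Clamping shifts the block up to about 3 mm along the vice's y, so read it after clamping
- tester_grip (a point): place to grip the white gem tester, on its long axis: a pen-like instrument of 18 by 18 mm square section with a 110 mm long body, a grey tapered nose and a thin sprung brass tip, 145 mm long in all, 70 to 100 g. This point lies 105 mm above the tip's end, 40 mm below the tester's top; z points up from tip to top, x and y are square to the body's flat sides. At the start the tester stands upright in its stand and this point is 115 mm above the bench
- tester_tip (a point): lower end of the tester's brass tip (4 mm thick, round-ended), on the tester's axis
- tip (a joint): how far the sprung tip is pushed into the nose, m: 0 sprung out, 0.008 bottomed. Spring: about 1.2 N to start it moving, 3.6 N when bottomed (300 N/m)
- cradle: grey plastic stand of the tester, fixed; origin at the centre of its underside. 58 mm square and 45 mm high, with a 46 mm square collar above it up to 65 mm; the tester's body stands 20 mm deep in a 21 mm square pocket and is lifted straight up out of it
- scriber: bystander: round wooden-handled scriber (handle 21 mm at its widest) that stands in the dark wooden stand of the same shape as the tester's; origin at its point, 10 mm above the bench; it reaches 132 mm up. Leave it
- glue: bystander: white bottle 38 mm across, 100 mm tall, origin at the centre of its underside. Leave it
- carton: bystander: small cardboard carton 35 by 35 by 85 mm tall, origin at the centre of its underside. Leave it
There are look-alikes about, which are no part of the job. Of the things shaped like the block, the wooden one is meant.

How it is judged:
On the way, in this order (a step that is already met when the one before it is completed fails the run):
1. the cam lever is swung over to its closed end (beyond 1.3 rad) (value of joint lever above 1.3 rad), for 0.2 s.
2. with the lever closed, the tester is lifted clear of its stand (its tip above the collar) (value of joint lever above 1.25 rad and z of tester_tip in the frame of cradle above 0.068 m and contact force between the fingers and tester above 1 N), for 0.1 s.
At the end, for the whole second after the job is handed in: Lever beyond 1.25 rad, block still in the vice (moved under 30 mm); fingers hold the tester still, within 8 degrees of upright, tip within 6 mm of the big stone's middle, pushed in 0.8 to 7.4 mm, 0.6 to 7 N on the block; vice and stand do not carry it (value of joint lever above 1.25 rad and horizontal distance between tester_tip and big_stone below 0.006 m and distance between tester_tip and big_stone below 0.008 m and angle between tester_grip's own z axis and vertical below 0.14 rad and value of joint tip between 0.0008 and 0.0074 m and contact force between tester and block between 0.6 and 7 N and contact force between the fingers and tester above 1 N and contact force between tester and vice below 0.2 N and contact force between tester and cradle below 0.2 N and angle between block's own z axis and vertical below 0.12 rad and distance of block from where it was at the start of the episode below 0.03 m and linear speed of tester below 0.02 m/s); the arm keeps its last pose, push and grip.
It fails at once if the tester is pressed hard on the block (over 15 N) (contact force between tester and block above 15 N).
It fails at once if the scriber is disturbed (moved over 25 mm) (distance of scriber from where it was at the start of the episode above 0.025 m).
It fails at once if the glue is disturbed (moved over 25 mm) (distance of glue from where it was at the start of the episode above 0.025 m).
It fails at once if the carton is disturbed (moved over 25 mm) (distance of carton from where it was at the start of the episode above 0.025 m).
It also fails if it takes over 54 s, if anything falls off the work surface, if the arm or the gripper's body presses on something with over 40 N, if the wrist force passes 120 N, or if a joint passes its speed limit or range.

## Working session

There is one attempt and no reset: what is moved stays moved. The work goes in short steps, Python scripts to look and compute and a tool call to move; the robot and the scene stay as the last step left them, time stands still between calls to the robot, and variables do not carry over. Pictures are saved under pics/ and viewed, at most 10 in all, crops included, and the job is handed in when it is done.

Besides the shell and the picture viewer there is one more tool, called after "Emit:" as a command line: name --argument value ..., lists and objects as JSON in quotes. arm_command: Moves the arm, as the interface text tells. Its arguments: {"type":"object","properties":{"rows":{"type":"array","items":{"type":"object","properties":{"delta_pos":{"type":"array","items":{"type":"number"}},"rot":{"type":"array","items":{"type":"number"}}}}},"jaw":{"type":"number"},"newtons":{"type":"number"}},"required":["rows"]}

```bash
mkdir -p pics; ls
cat > h.py <<'E'
import numpy as np,cv2
from station import bot,imaging,hand_in
from scipy.spatial.transform import Rotation as R
def grab(n,save=None):
    m=imaging.camera_model(n); p,d=imaging.grab_frame(n)
    if save: cv2.imwrite('pics/'+save,p[...,::-1])
    np.savez('/tmp/%s.npz'%n,p=p,d=d,K=m['K'],T=m['cam_to_world'])
    return p,d,np.array(m['K']),np.array(m['cam_to_world'])
def load(n):
    z=np.load('/tmp/%s.npz'%n); return z['p'],z['d'],z['K'],z['T']
def ray(K,T,u,v,z):
    r=T[:3,:3]@np.linalg.inv(K)@np.array([u,v,1.]);o=T[:3,3]
    return o+r*(z-o[2])/r[2]
def cloud(d,K,T):
    v,u=np.mgrid[:480,:640]
    c=np.stack([(u-K[0,2])/K[0,0]*d,(v-K[1,2])/K[1,1]*d,d],-1)
    return c@T[:3,:3].T+T[:3,3]
def delta(target):
    o=bot.get_obs();return R.from_rotvec(o['ee_rot']).inv().apply(np.array(target)-o['position'])*100
E
python3 - <<'E'
from h import *
o=bot.get_obs();print(o)
a=grab('top','top.png');b=grab('scene','scene.png')
for x in(a,b):print(x[2],x[3].round(3))
E
```

```text
pics
{'clock': 0.0, 'joint_pos': array([ 1.14616923e+00,  2.59361309e-01,  1.53615160e+00, -1.65692289e-05,
        1.34798195e+00, -2.02829932e-01]), 'joint_velocities': array([-0.00192543,  0.00148731,  0.00090289,  0.00033007, -0.00080204,
       -0.00063711]), 'tau': array([-5.39177272e-04, -4.46032619e+01, -2.90568101e+01, -2.48661136e-04,
        1.16112933e-02, -1.45840954e-05]), 'position': array([0.12077503, 0.53605374, 0.2554373 ]), 'ee_rot': array([-3.47615338e-01, -3.12172521e+00,  2.84944729e-03]), 'contact_force': array([-0.0724347 , -0.24594284, -0.31368484]), 'moment': array([ 0.00865036, -0.02234387,  0.06800055]), 'grasp_force': 0.0, 'finger_gap': 0.08556398595720426}
[[473.68510411   0.         316.51090306]
 [  0.         473.68510411 242.37580187]
 [  0.           0.           1.        ]] [[ 0.024 -0.99   0.136  0.487]
 [-0.998 -0.031 -0.046  0.067]
 [ 0.05  -0.135 -0.99   0.792]
 [ 0.     0.     0.     1.   ]]
[[537.7386439    0.         327.45546919]
 [  0.         537.7386439  238.27766331]
 [  0.           0.           1.        ]] [[-0.858  0.298 -0.417  1.016]
 [ 0.513  0.508 -0.692  0.808]
 [ 0.005 -0.808 -0.589  0.713]
 [ 0.     0.     0.     1.   ]]
```

View pics/top.png

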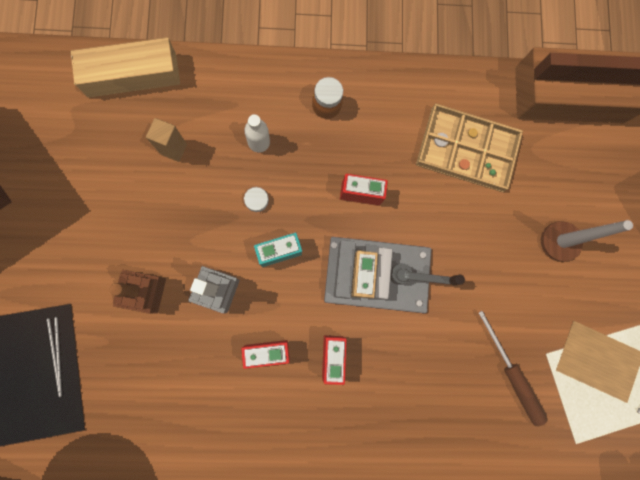

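View pics/scene.png

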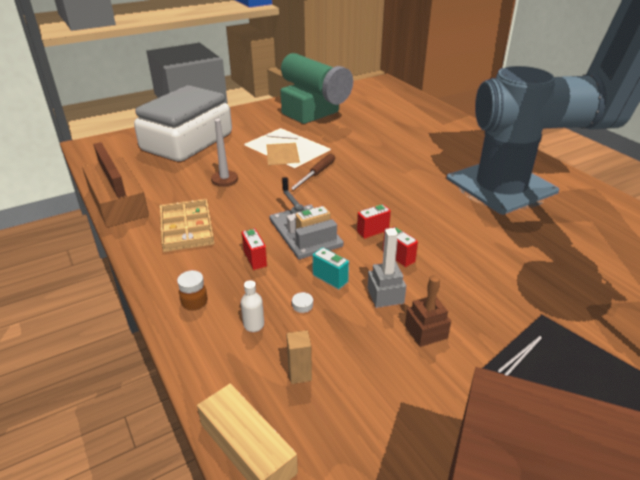

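The top view shows the vice at (380,275), with its lever to the right, pivot about (402,274) and knob about (457,280). The tester is at (200,287) in the grey stand, the scriber is left of it at (138,292), and the wooden block has its big stone at (366,285). The scene view agrees with this.

Run:
```python
from h import *
p,d,K,T=load('top');C=cloud(d,K,T);hsv=cv2.cvtColor(p,cv2.COLOR_RGB2HSV)
def blob(m,name):
    n,l,s,c=cv2.connectedComponentsWithStats(m.astype('uint8'))
    for i in range(1,n):
        if s[i,4]>12: print(name,c[i].round(1),s[i],'med',np.median(C[l==i],0).round(4))
U,V=np.meshgrid(np.arange(640),np.arange(480))
roi=lambda a,b,c,e:(U>a)&(U<b)&(V>c)&(V<e)
z=C[...,2]
r=roi(320,475,230,320)
blob(r&(hsv[...,0]>45)&(hsv[...,0]<85)&(hsv[...,1]>80),'stones')
blob(r&(z>.078)&(z<.1),'knobtop')
blob(roi(180,245,260,320)&(z>.14),'tester')
blob(roi(100,170,260,320)&(z>.1),'scriber')
m=roi(440,475,260,300)&(p.max(-1)<60);blob(m,'dark')
m=r&(z>.008)&(z<.025)
X=C[m][:,:2].astype('float32');print('base rect',cv2.minAreaRect(X))
m=r&(z>.04)&(z<.06);print('bar+jaws extents',C[m].min(0),C[m].max(0))
m=roi(190,245,262,320)&(z>.055)&(z<.07);print('collar',cv2.minAreaRect(C[m][:,:2].astype('float32')))
m=roi(190,245,262,320)&(z>.038)&(z<.05);print('cradle',cv2.minAreaRect(C[m][:,:2].astype('float32')))
m=roi(180,245,260,320)&(z>.14);print('testerrect',cv2.minAreaRect(C[m][:,:2].astype('float32')))
for q in[(402,274),(457,280),(200,287)]:print(q,C[q[1],q[0]],ray(K,T,*q,.086))
cv2.imwrite('pics/crop.png',cv2.resize(p[225:325,180:480,::-1],(800,267),interpolation=2))
```

```text
stones [366.7 263.5] [363 259   9  10  73] med [ 0.5551 -0.0446  0.0772]
knobtop [459.  279.3] [453 274  12  11  97] med [ 0.5342 -0.1836  0.0858]
tester [199.1 286.5] [190 278  19  17 212] med [0.5102 0.191  0.1547]
scriber [119.2 289.4] [110 283  20  14 225] med [0.5047 0.3053 0.127 ]
dark [453.  280.2] [450 277   7   7  32] med [ 0.533  -0.1779  0.0759]
base rect ((0.5434830188751221, -0.07337375730276108), (0.16992303729057312, 0.1101599782705307), 85.35293579101562)
bar+jaws extents [ 0.50247785 -0.18197795  0.04016621] [0.5933067  0.0013141  0.05995403]
collar ((0.5104376673698425, 0.19217151403427124), (0.04623941332101822, 0.046012695878744125), 72.20942687988281)
cradle ((0.510475218296051, 0.19207902252674103), (0.058114033192396164, 0.0581570602953434), 72.28662109375)
testerrect ((0.49537551403045654, 0.13523387908935547), (0.13701584935188293, 0.018327396363019943), 75.05268859863281)
(402, 274) [ 0.54204453 -0.10431703  0.05198973] [ 0.53949375 -0.09645597  0.086     ]
(457, 280) [ 0.53276391 -0.18064169  0.08545254] [ 0.5327281 -0.18045    0.086    ]
(200, 287) [0.50962582 0.18971466 0.15559   ] [0.51214895 0.20317247 0.086     ]
```

View pics/crop.png

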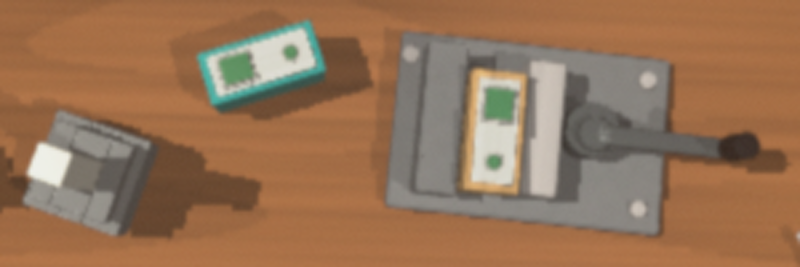

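```bash
cat >> h.py <<'E'
def plan(pos,yaw_deg=None):
    o=bot.get_obs();r=R.from_rotvec(o['ee_rot']);y=r.as_matrix()[:,1]
    cur=np.degrees(np.arctan2(y[1],y[0]))
    if yaw_deg is None: yaw_deg=cur
    a=np.radians(yaw_deg);tx=np.array([np.sin(a),-np.cos(a),0]);ty=np.array([np.cos(a),np.sin(a),0])
    t=R.from_matrix(np.stack([tx,ty,[0,0,-1]],1))
    print('yaw',cur.round(2),'pos',o['position'].round(4),'d',delta(pos).round(2),'rot',(r.inv()*t).as_rotvec().round(3))
E
python3 -c "
from h import *
plan([.534,-.1836,.2],-4.65)"
```

```text
Traceback (most recent call last):
  File "h.py", line 25, in plan
    t=R.from_matrix(np.stack([tx,ty,[0,0,-1]],1))
  File "scipy/spatial/transform/_rotation.pyx", line 1143, in scipy.spatial.transform._rotation.Rotation.from_matrix
ValueError: Non-positive determinant (left-handed or null coordinate frame) in rotation matrix 0: [[-0.08106875  0.99670851  0.        ]
 [-0.99670851 -0.08106875  0.        ]
 [ 0.          0.         -1.        ]].
```

```bash
sed -i 's/\[np.sin(a),-np.cos(a),0\]/[-np.sin(a),np.cos(a),0]/' h.py
python3 -c "
from h import *
plan([.534,-.1836,.2],-4.65)"
```

```text
yaw 77.29 pos [0.1208 0.5361 0.2556] d [-56.15 -61.11   5.64] rot [-2.00e-03  1.00e-03  1.43e+00]
```

Emit:
arm_command --rows '[{"delta_pos": [-3,-3,0],"rot": [0,0,0.1]},{"delta_pos": [-7,-7.6,0],"rot": [0,0,0.25]},{"delta_pos": [-11,-12,0],"rot": [0,0,0.4]},{"delta_pos": [-15,-16.5,0],"rot": [0,0,0.55]},{"delta_pos": [-19,-21,0],"rot": [0,0,0.7]},{"delta_pos": [-23,-25.5,0],"rot": [0,0,0.85]},{"delta_pos": [-27,-30,0],"rot": [0,0,1.0]},{"delta_pos": [-31,-34.5,0],"rot": [0,0,1.15]},{"delta_pos": [-35,-39,0],"rot": [0,0,1.3]},{"delta_pos": [-39,-43,1],"rot": [0,0,1.43]},{"delta_pos": [-43,-47,2],"rot": [0,0,1.43]},{"delta_pos": [-47,-51.5,3],"rot": [0,0,1.43]}]'

```text
clock: 1.6
position: [0.4667, -0.0709, 0.2258]
ee_rot: [-2.31, -2.129, -0.0]
contact_force: [0.5, 0.3, 0.6]
finger_gap: 0.0856
grasp_force: 0.0
```

```bash
python3 -c "
from h import *
plan([.534,-.1836,.18],-4.65)"
```

```text
yaw -4.65 pos [ 0.4667 -0.0709  0.2258] d [-10.69   7.62   4.58] rot [-0. -0. -0.]
```

Emit:
arm_command --rows '[{"delta_pos": [-4,3,1.5],"rot": [0,0,0]},{"delta_pos": [-8,6,3],"rot": [0,0,0]},{"delta_pos": [-10.7,7.6,4.6],"rot": [0,0,0]},{"delta_pos": [-10.7,7.6,4.6],"rot": [0,0,0]},{"delta_pos": [-10.7,7.6,4.6],"rot": [0,0,0]}]'

```text
clock: 2.22
position: [0.5328, -0.1815, 0.18]
ee_rot: [-2.309, -2.128, 0.0]
contact_force: [0.5, -0.4, 0.2]
finger_gap: 0.0855
grasp_force: 0.0
```

Run:
```python
from h import *
p,d,K,T=grab('wrist','w1.png');C=cloud(d,K,T);z=C[...,2]
print(bot.get_obs()['position'],T.round(3))
near=np.hypot(C[...,0]-.534,C[...,1]+.1836)<.03
m=(z>.08)&(z<.095)&near;print(m.sum(),C[m].mean(0) if m.any() else 0, (C[m].min(0)+C[m].max(0))/2 if m.any() else 0)
m=(z>.04)&(z<.058)&(np.hypot(C[...,0]-.541,C[...,1]+.104)<.11)&(C[...,1]<-.12)
print('bar',cv2.minAreaRect(C[m][:,:2].astype('float32')) if m.any() else 0)
```

```text
[ 0.5328725  -0.18119386  0.18047236] [[ 0.997 -0.078 -0.026  0.539]
 [-0.082 -0.951 -0.298 -0.107]
 [-0.001  0.299 -0.954  0.297]
 [ 0.     0.     0.     1.   ]]
482 [ 0.53524066 -0.18458711  0.08521584] [ 0.53518955 -0.18537891  0.08370256]
bar ((0.540094792842865, -0.1520058512687683), (0.06599758565425873, 0.017077960073947906), 83.1954116821289)
```

View pics/w1.png

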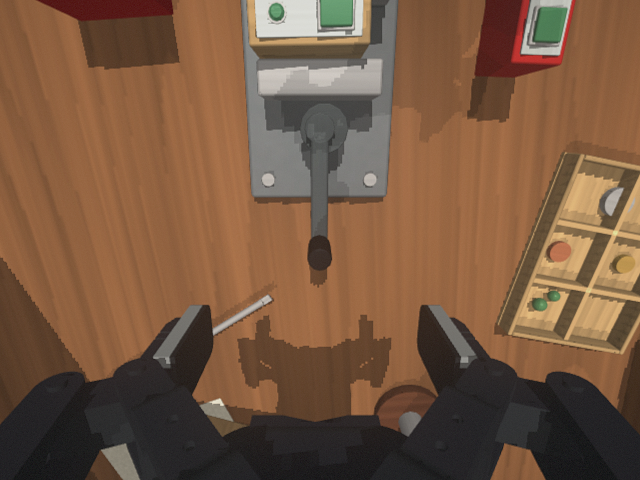

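The knob is at (319,250), between the open fingers, and it measures at world (0.535, -0.185). Next I lower onto it.

```bash
python3 -c "
from h import *
plan([.535,-.185,.085],-4.65)"
```

```text
yaw -4.61 pos [ 0.5329 -0.1812  0.1805] d [-0.37  0.25  9.55] rot [-0.    -0.     0.001]
```

Emit:
arm_command --rows '[{"delta_pos": [-0.35,0.25,3],"rot": [0,0,0]},{"delta_pos": [-0.35,0.25,6],"rot": [0,0,0]},{"delta_pos": [-0.35,0.25,9],"rot": [0,0,0]},{"delta_pos": [-0.35,0.25,9.5],"rot": [0,0,0]},{"delta_pos": [-0.35,0.25,9.5],"rot": [0,0,0]}]'

```text
clock: 2.9
position: [0.5358, -0.1853, 0.0863]
ee_rot: [2.308, 2.13, 0.0]
contact_force: [0.0, -0.2, 0.9]
finger_gap: 0.0854
grasp_force: 0.0
```

Emit:
arm_command --rows '[{"delta_pos": [0,0,0],"rot": [0,0,0]},{"delta_pos": [0,0,0],"rot": [0,0,0]},{"delta_pos": [0,0,0],"rot": [0,0,0]},{"delta_pos": [0,0,0],"rot": [0,0,0]},{"delta_pos": [0,0,0],"rot": [0,0,0]},{"delta_pos": [0,0,0],"rot": [0,0,0]}]' --jaw 1.0 --newtons 25

```text
clock: 3.65
position: [0.5354, -0.1858, 0.0856]
ee_rot: [2.309, 2.13, -0.0]
contact_force: [-2.5, -0.2, 4.9]
finger_gap: 0.0149
grasp_force: 24.9
```

Run:
```python
from h import *
o=bot.get_obs();print(o['clock'],o['contact_force'],o['finger_gap'],o['grasp_force'])
r=R.from_rotvec(o['ee_rot']);p=o['position'];piv=np.array([.541,-.104,0]);print(p)
for k in range(1,13):
    th=min(.13*k,1.5); w=R.from_rotvec([0,0,-th]); v=p-piv; v[2]=0
    q=w.apply(v)-v; print(k,th,(r.inv().apply(q)*100).round(2))
```

```text
3.65 [-2.4936821  -0.15507263  4.90659132] 0.014865831788198364 24.87083673477173
[ 0.53539591 -0.18583949  0.08563896]
1 0.13 [ 0.06 -1.06  0.  ]
2 0.26 [ 0.25 -2.11 -0.  ]
3 0.39 [ 0.58 -3.13 -0.  ]
4 0.52 [ 1.03 -4.09 -0.  ]
5 0.65 [ 1.61 -4.99 -0.  ]
6 0.78 [ 2.3 -5.8 -0. ]
7 0.91 [ 3.09 -6.52 -0.  ]
8 1.04 [ 3.96 -7.12 -0.  ]
9 1.17 [ 4.91 -7.62 -0.  ]
10 1.3 [ 5.91 -7.98 -0.  ]
11 1.4300000000000002 [ 6.95 -8.21 -0.  ]
12 1.5 [ 7.52 -8.28 -0.  ]
```

The grip is on the knob (15 mm gap, 25 N), so I swing it along the arc.

Emit:
arm_command --rows '[{"delta_pos": [0.06,-1.06,0],"rot": [0,0,0.13]},{"delta_pos": [0.25,-2.11,0],"rot": [0,0,0.26]},{"delta_pos": [0.58,-3.13,0],"rot": [0,0,0.39]},{"delta_pos": [1.03,-4.09,0],"rot": [0,0,0.52]},{"delta_pos": [1.61,-4.99,0],"rot": [0,0,0.65]},{"delta_pos": [2.3,-5.8,0],"rot": [0,0,0.78]},{"delta_pos": [3.09,-6.52,0],"rot": [0,0,0.91]},{"delta_pos": [3.96,-7.12,0],"rot": [0,0,1.04]},{"delta_pos": [4.91,-7.62,0],"rot": [0,0,1.17]},{"delta_pos": [5.91,-7.98,0],"rot": [0,0,1.3]},{"delta_pos": [6.95,-8.21,0],"rot": [0,0,1.43]},{"delta_pos": [7.52,-8.28,0],"rot": [0,0,1.5]}]'

```text
clock: 5.15
position: [0.46, -0.1044, 0.0857]
ee_rot: [3.14, -0.02, 0.003]
contact_force: [1.5, -4.3, 0.5]
finger_gap: 0.015
grasp_force: 24.7
```

Emit:
arm_command --rows '[{"delta_pos": [0,0,0],"rot": [0,0,0]},{"delta_pos": [0,0,0],"rot": [0,0,0]},{"delta_pos": [0,0,0],"rot": [0,0,0]}]'

```text
clock: 5.52
position: [0.4599, -0.1043, 0.0856]
ee_rot: [3.141, -0.015, 0.003]
contact_force: [4.3, 2.9, 3.7]
finger_gap: 0.015
grasp_force: 24.9
```

Run:
```python
from h import *
o=bot.get_obs();print(o['clock'],o['contact_force'],o['moment'],o['finger_gap'],o['grasp_force'],o['joint_pos'])
plan([.461,-.1025,.0856],-90.6)
v=o['position']-[.541,-.104,0];print(v,np.degrees(np.arctan2(v[1],v[0])))
```

```text
5.525 [4.30419921 2.85871966 3.7352738 ] [ 0.26927294 -0.59540458  0.10522271] 0.014965617261444129 24.88107293844223 [-4.60637613e-01  3.13935852e-01  1.93875923e+00  8.76969291e-04
  8.87257707e-01  1.11944978e+00]
yaw -90.56 pos [ 0.4599 -0.1043  0.0856] d [ 0.11 -0.18  0.  ] rot [ 0.    -0.002  0.001]
[-0.08113282 -0.00026348  0.08561281] -179.81393058704268
```

Emit:
arm_command --rows '[{"delta_pos": [0,-0.2,0],"rot": [0,0,0]},{"delta_pos": [0,-0.2,0],"rot": [0,0,0]}]'

```text
clock: 5.78
position: [0.4599, -0.1034, 0.0857]
ee_rot: [3.139, -0.015, 0.003]
contact_force: [3.1, -2.8, 1.8]
finger_gap: 0.0153
grasp_force: 24.8
```

Emit:
arm_command --rows '[{"delta_pos": [0,0,0],"rot": [0,0,0]},{"delta_pos": [0,0,0],"rot": [0,0,0]},{"delta_pos": [0,0,0],"rot": [0,0,0]},{"delta_pos": [0,0,-4],"rot": [0,0,0]},{"delta_pos": [0,0,-9],"rot": [0,0,0]},{"delta_pos": [0,0,-14],"rot": [0,0,0]},{"delta_pos": [0,0,-16],"rot": [0,0,0]},{"delta_pos": [0,0,-16],"rot": [0,0,0]}]' --jaw 5

```text
clock: 6.78
position: [0.4597, -0.1023, 0.2467]
ee_rot: [3.14, -0.016, 0.005]
contact_force: [0.0, 0.9, -0.6]
finger_gap: 0.0502
grasp_force: 0.0
```

Run:
```python
from h import *
p,d,K,T=grab('top','top2.png');C=cloud(d,K,T);z=C[...,2];hsv=cv2.cvtColor(p,cv2.COLOR_RGB2HSV)
pw,dw,Kw,Tw=grab('wrist','w2.png')
print(bot.get_obs()['joint_pos'])
m=(z>.08)&(z<.095)&(np.hypot(C[...,0]-.46,C[...,1]+.104)<.03);print('knob',m.sum(),C[m].mean(0))
# big stone in both
for n,(p,d,K,T) in dict(top=load('top'),wrist=load('wrist')).items():
    C=cloud(d,K,T);h=cv2.cvtColor(p,cv2.COLOR_RGB2HSV)
    m=(h[...,0]>45)&(h[...,0]<85)&(h[...,1]>70)&(np.hypot(C[...,0]-.5459,C[...,1]+.0435)<.05)
    k,l,s,c=cv2.connectedComponentsWithStats(m.astype('uint8'))
    for i in range(1,k):
        if s[i,4]>12:
            q=C[l==i];print(n,'stone',c[i],s[i,4],q.mean(0).round(4),ray(K,T,*c[i],.077).round(4),cv2.minAreaRect(q[:,:2].astype('float32')))
    m=(C[...,2]>.14)&(C[...,2]<.16)&(np.hypot(C[...,0]-.5104,C[...,1]-.192)<.03)
    if m.any(): print('tester',m.sum(),C[m].mean(0),cv2.minAreaRect(C[m&(C[...,2]>.15)][:,:2].astype('float32')))
```

```text
[-4.56623319e-01  1.22978892e-01  1.73563585e+00 -5.84686720e-05
  1.28470010e+00  1.12430858e+00]
knob 11 [ 0.4672819  -0.10412167  0.08628978]
top stone [365.65432099 263.37037037] 81 [ 0.5548 -0.0425  0.0774] [ 0.5548 -0.0426  0.077 ] ((0.5545579195022583, -0.04290902987122536), (0.01236636284738779, 0.014449276961386204), 88.17367553710938)
tester 213 [0.5103141  0.19113585 0.15385725] ((0.510603129863739, 0.1923503279685974), (0.018046248704195023, 0.017857491970062256), 73.13065338134766)
wrist stone [234.00598802 103.15369261] 501 [ 0.5557 -0.0437  0.0768] [ 0.5557 -0.0438  0.077 ] ((0.5556474924087524, -0.04346529394388199), (0.015393815003335476, 0.01716308481991291), 85.36632537841797)
wrist stone [234.30379747 147.65822785] 79 [ 0.5231 -0.0409  0.0747] [ 0.5232 -0.0414  0.077 ] ((0.52323317527771, -0.04085306450724602), (0.006854807026684284, 0.007051922380924225), 0.653292715549469)
```

View pics/top2.png

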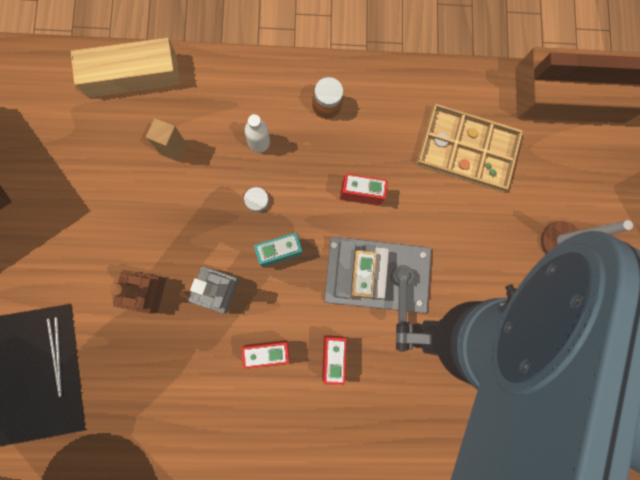

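The top view shows the lever closed, with the bar pointing down from (403,275) to the knob near (403,340). The block is still seated, with its stone at (366,263). The tester is still upright in its stand at (200,287), so I go there now.

```bash
python3 -c "
from h import *
plan([.5105,.192,.23],-17.3)"
```

```text
yaw -90.58 pos [ 0.4584 -0.1018  0.2442] d [  4.92 -29.43   1.44] rot [-2.000e-03  1.000e-03 -1.279e+00]
```

Emit:
arm_command --rows '[{"delta_pos": [0.5,-3,0],"rot": [0,0,-0.15]},{"delta_pos": [1,-7,0],"rot": [0,0,-0.3]},{"delta_pos": [2,-11,0],"rot": [0,0,-0.45]},{"delta_pos": [3,-15,0],"rot": [0,0,-0.6]},{"delta_pos": [3.5,-19,0],"rot": [0,0,-0.75]},{"delta_pos": [4,-23,0],"rot": [0,0,-0.9]},{"delta_pos": [4.5,-26,0],"rot": [0,0,-1.05]},{"delta_pos": [4.9,-28.5,1],"rot": [0,0,-1.2]},{"delta_pos": [4.9,-29.4,1.4],"rot": [0,0,-1.28]},{"delta_pos": [4.9,-29.4,1.4],"rot": [0,0,-1.28]},{"delta_pos": [4.9,-29.4,1.4],"rot": [0,0,-1.28]}]' --jaw 8.5

```text
clock: 8.25
position: [0.5106, 0.191, 0.2303]
ee_rot: [-2.53, -1.861, 0.003]
contact_force: [-0.0, 0.7, 0.2]
finger_gap: 0.0851
grasp_force: 0.0
```

Run:
```python
from h import *
p,d,K,T=grab('wrist','w3.png');C=cloud(d,K,T)
m=(C[...,2]>.15)&(C[...,2]<.16)&(np.hypot(C[...,0]-.5104,C[...,1]-.192)<.03)
print(m.sum(),C[m].mean(0),cv2.minAreaRect(C[m][:,:2].astype('float32')))
plan([.5105,.192,.121],-17.3)
```

```text
908 [0.51151299 0.19275973 0.15455617] ((0.5114980936050415, 0.1920299232006073), (0.01799129880964756, 0.017561286687850952), 72.07170104980469)
yaw -17.35 pos [0.5109 0.1908 0.2307] d [ 0.11 -0.06 10.97] rot [-0.001  0.001 -0.001]
```

View pics/w3.png

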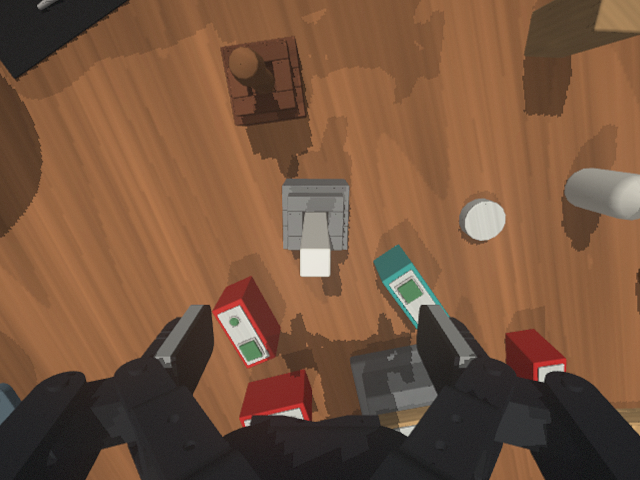

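The tester's white top is at (315,262), aligned square and centred between the fingers. Descend and grip.

Emit:
arm_command --rows '[{"delta_pos": [0.1,0,3],"rot": [0,0,0.007]},{"delta_pos": [0.1,0,6],"rot": [0,0,0.007]},{"delta_pos": [0.1,0,9],"rot": [0,0,0.007]},{"delta_pos": [0.1,0,10.9],"rot": [0,0,0.007]},{"delta_pos": [0.1,0,10.9],"rot": [0,0,0.007]},{"delta_pos": [0.1,0,10.9],"rot": [0,0,0.007]}]'

```text
clock: 9.05
position: [0.512, 0.1921, 0.1232]
ee_rot: [2.536, 1.853, 0.002]
contact_force: [-0.1, 0.4, 0.1]
finger_gap: 0.0854
grasp_force: 0.0
```

Emit:
arm_command --rows '[{"delta_pos": [0,0,0],"rot": [0,0,0]},{"delta_pos": [0,0,0],"rot": [0,0,0]},{"delta_pos": [0,0,0],"rot": [0,0,0]},{"delta_pos": [0,0,0],"rot": [0,0,0]},{"delta_pos": [0,0,0],"rot": [0,0,0]},{"delta_pos": [0,0,0],"rot": [0,0,0]}]' --jaw 1.2 --newtons 40

```text
clock: 9.8
position: [0.5113, 0.1925, 0.1226]
ee_rot: [-2.536, -1.854, -0.0]
contact_force: [-1.8, -0.0, 4.1]
finger_gap: 0.0177
grasp_force: 40.8
```

```bash
python3 -c "
from h import *
print(bot.get_obs());plan([.5105,.192,.221])"
```

```text
{'clock': 9.8, 'joint_pos': array([1.55721683e-01, 3.78186214e-01, 1.72051834e+00, 9.80344057e-05,
       1.04282822e+00, 4.63607326e-01]), 'joint_velocities': array([-2.06618672e-03,  5.43364764e-05, -2.74674491e-04, -7.45424055e-04,
       -2.68982912e-03, -6.99779981e-04]), 'tau': array([-4.88704517e-01, -4.46344507e+01, -2.39971107e+01, -1.87827665e-01,
       -6.66247867e-01,  6.15374665e-03]), 'position': array([0.51127244, 0.19245139, 0.12259505]), 'ee_rot': array([-2.53580413e+00, -1.85445439e+00, -1.44534916e-04]), 'contact_force': array([-1.81288471, -0.03563159,  4.11656578]), 'moment': array([0.097242  , 0.38202031, 0.04475646]), 'grasp_force': 40.785298347473145, 'finger_gap': 0.017689368504195977}
yaw -17.64 pos [0.5113 0.1925 0.1226] d [-0.07 -0.06 -9.84] rot [ 0. -0.  0.]
```

Emit:
arm_command --rows '[{"delta_pos": [0,0,-1],"rot": [0,0,0]},{"delta_pos": [0,0,-3],"rot": [0,0,0]},{"delta_pos": [0,0,-5],"rot": [0,0,0]},{"delta_pos": [0,0,-7],"rot": [0,0,0]},{"delta_pos": [0,0,-9],"rot": [0,0,0]},{"delta_pos": [0,0,-11],"rot": [0,0,0]},{"delta_pos": [0,0,-12],"rot": [0,0,0]},{"delta_pos": [0,0,-12],"rot": [0,0,0]},{"delta_pos": [0,0,-12],"rot": [0,0,0]}]'

```text
clock: 10.92
position: [0.5109, 0.1923, 0.2415]
ee_rot: [-2.535, -1.854, 0.002]
contact_force: [0.0, 0.0, 0.2]
finger_gap: 0.0178
grasp_force: 40.1
```

Run:
```python
from h import *
o=bot.get_obs();print(o['contact_force'],o['finger_gap'],o['grasp_force'])
plan([.5555,-.0435,.225])
p,d,K,T=grab('wrist','w4.png');C=cloud(d,K,T)
m=(C[...,2]>.2)&(np.hypot(C[...,0]-.511,C[...,1]-.192)<.03)&(p.min(-1)>150)
print(m.sum(),C[m].mean(0),C[m].max(0))
```

```text
[0.04512717 0.02674376 0.21521146] 0.01780449852505969 40.12629568576813
yaw -17.65 pos [0.5109 0.1923 0.2415] d [-21.11  11.4    1.65] rot [-0.001  0.001  0.   ]
1483 [0.51384031 0.1958911  0.27333351] [0.52621551 0.20397537 0.27526728]
```

View pics/w4.png

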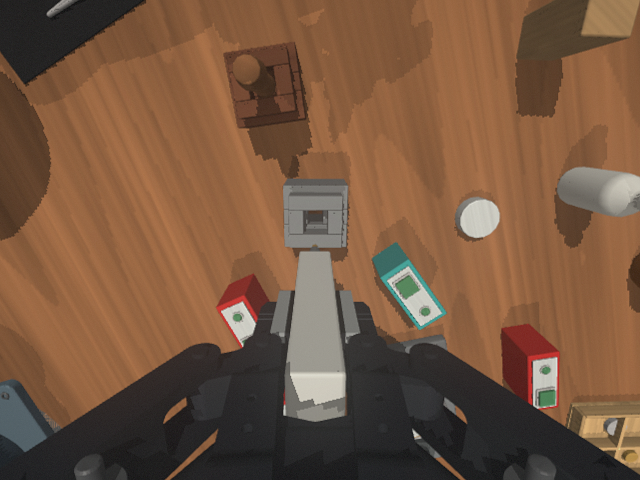

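The tester is out of the stand and held between the fingers, with its top at about (315,390). The stand's pocket is empty at (316,217). I move it over the stone.

Emit:
arm_command --rows '[{"delta_pos": [-2,1.1,0],"rot": [0,0,0]},{"delta_pos": [-5,2.7,0],"rot": [0,0,0]},{"delta_pos": [-8.5,4.6,0],"rot": [0,0,0]},{"delta_pos": [-12,6.5,0],"rot": [0,0,0]},{"delta_pos": [-15.5,8.4,0.5],"rot": [0,0,0]},{"delta_pos": [-18.5,10,1],"rot": [0,0,0]},{"delta_pos": [-20.5,11.1,1.6],"rot": [0,0,0]},{"delta_pos": [-21.1,11.4,1.6],"rot": [0,0,0]},{"delta_pos": [-21.1,11.4,1.6],"rot": [0,0,0]},{"delta_pos": [-21.1,11.4,1.6],"rot": [0,0,0]}]'

```text
clock: 12.22
position: [0.5559, -0.0423, 0.2264]
ee_rot: [-2.535, -1.855, -0.0]
contact_force: [-0.9, 0.1, -0.4]
finger_gap: 0.0175
grasp_force: 40.1
```

Run:
```python
from h import *
plan([.5555,-.0435,.2])
p,d,K,T=grab('scene','sc2.png')
x=bot.get_obs()['position']
def proj(P):
    c=T[:3,:3].T@(np.array(P)-T[:3,3]);return (K@c/c[2])[:2]
u,v=proj([x[0],x[1],x[2]-.05]);print(u,v,'tip pred',proj([x[0],x[1],x[2]-.112]),'stone',proj([.5555,-.0435,.077]))
a,b=int(u)-50,int(v)-60
cv2.imwrite('pics/sc2c.png',cv2.resize(p[b:b+120,a:a+100,::-1],None,fx=5,fy=5,interpolation=2))
print(a,b)
C=cloud(d,K,T);near=(np.hypot(C[...,0]-x[0],C[...,1]-x[1])<.03)&(C[...,2]<x[2]-.03)&(C[...,2]>.085)
for lo in np.arange(.10,.20,.01):
    m=near&(C[...,2]>lo)&(C[...,2]<lo+.01)
    if m.sum()>3:print(lo.round(2),m.sum(),C[m].mean(0).round(4)-np.r_[x[:2],0])
```

```text
yaw -17.59 pos [ 0.5559 -0.0423  0.2264] d [-0.13  0.    2.64] rot [-0. -0. -0.]
305.5706801521076 171.6847106510016 tip pred [306.11633114 197.60691201] stone [306.31668831 212.16092785]
255 111
0.11 5 [-0.00012705  0.00123152  0.1181    ]
0.12 10 [0.00107295 0.00273152 0.1259    ]
0.13 15 [0.00157295 0.00333152 0.1357    ]
0.14 16 [0.00237295 0.00443152 0.1441    ]
0.15 41 [0.00367295 0.00673152 0.155     ]
0.16 42 [0.00427295 0.00653152 0.1653    ]
0.17 41 [0.00427295 0.00733152 0.1749    ]
0.18 43 [0.00387295 0.00763152 0.1849    ]
0.19 30 [0.00417295 0.00723152 0.1932    ]
```

View pics/sc2c.png

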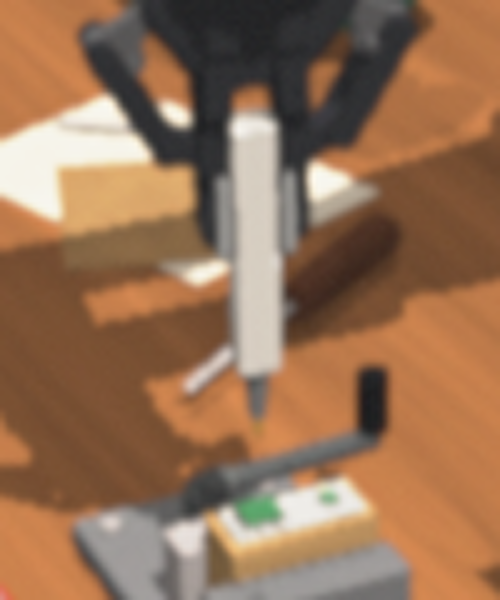

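The tester hangs straight, with its tip at crop (257,432), right over the green stone at (259,510). I lower it gently.

Emit:
arm_command --rows '[{"delta_pos": [-0.12,0,1],"rot": [0,0,0]},{"delta_pos": [-0.12,0,2],"rot": [0,0,0]},{"delta_pos": [-0.12,0,2.8],"rot": [0,0,0]},{"delta_pos": [-0.12,0,3.2],"rot": [0,0,0]},{"delta_pos": [-0.12,0,3.2],"rot": [0,0,0]},{"delta_pos": [-0.12,0,3.2],"rot": [0,0,0]},{"delta_pos": [-0.12,0,3.2],"rot": [0,0,0]}]'

```text
clock: 13.15
position: [0.5559, -0.0445, 0.1947]
ee_rot: [2.535, 1.854, 0.001]
contact_force: [-0.1, -0.1, -1.1]
finger_gap: 0.0175
grasp_force: 40.1
```

Emit:
arm_command --rows '[{"delta_pos": [0,0,0.1],"rot": [0,0,0]},{"delta_pos": [0,0,0.2],"rot": [0,0,0]},{"delta_pos": [0,0,0.3],"rot": [0,0,0]},{"delta_pos": [0,0,0.4],"rot": [0,0,0]},{"delta_pos": [0,0,0.5],"rot": [0,0,0]},{"delta_pos": [0,0,0.5],"rot": [0,0,0]},{"delta_pos": [0,0,0.5],"rot": [0,0,0]}]'

```text
clock: 14.02
position: [0.5557, -0.0444, 0.1894]
ee_rot: [2.536, 1.854, 0.0]
contact_force: [-0.2, 0.1, -1.2]
finger_gap: 0.018
grasp_force: 40.2
```

Emit:
arm_command --rows '[{"delta_pos": [0,0,0.1],"rot": [0,0,0]},{"delta_pos": [0,0,0.2],"rot": [0,0,0]},{"delta_pos": [0,0,0.2],"rot": [0,0,0]},{"delta_pos": [0,0,0.2],"rot": [0,0,0]},{"delta_pos": [0,0,0.2],"rot": [0,0,0]}]'

```text
clock: 14.65
position: [0.5557, -0.0444, 0.1874]
ee_rot: [2.536, 1.854, 0.0]
contact_force: [0.6, -0.3, 0.7]
finger_gap: 0.0175
grasp_force: 40.3
```

Run:
```python
from h import *
plan([.5555,-.0435,.1855])
for i in range(5):
    imaging.grab_frame('top');print(bot.get_obs()['contact_force'].round(2))
p,d,K,T=grab('scene','sc3.png')
cv2.imwrite('pics/sc3c.png',cv2.resize(p[125:245,255:355,::-1],None,fx=5,fy=5,interpolation=2))
p,d,K,T=grab('wrist');C=cloud(d,K,T);x=bot.get_obs()['position']
m=(C[...,2]>x[2]+.02)&(np.hypot(C[...,0]-x[0],C[...,1]-x[1])<.02)&(p.min(-1)>150)
print('top above TCP',C[m].mean(0)-x,C[m].max(0)-x,'pos',x)
```

```text
yaw -17.65 pos [ 0.5557 -0.0444  0.1874] d [ 0.08 -0.04  0.19] rot [ 0.  0. -0.]
[ 0.15 -0.33  0.78]
[-0.15  0.47  0.73]
[-0.35  0.87  0.54]
[-0.41 -0.39  1.34]
[-0.56 -0.05  1.01]
top above TCP [0.0027993  0.00368278 0.03202795] [0.01096847 0.01060125 0.03389331] pos [ 0.55568349 -0.04440784  0.18734249]
```

View pics/sc3c.png

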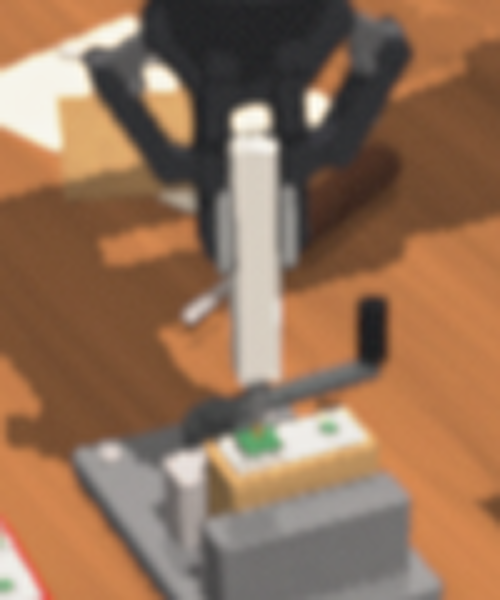

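Emit:
arm_command --rows '[{"delta_pos": [0,0,0.1],"rot": [0,0,0]},{"delta_pos": [0,0,0.17],"rot": [0,0,0]},{"delta_pos": [0,0,0.17],"rot": [0,0,0]},{"delta_pos": [0,0,0.17],"rot": [0,0,0]},{"delta_pos": [0,0,0.17],"rot": [0,0,0]}]'

```text
clock: 15.62
position: [0.5557, -0.0444, 0.1857]
ee_rot: [2.536, 1.854, 0.0]
contact_force: [-0.5, 0.3, 1.4]
finger_gap: 0.0177
grasp_force: 40.4
```

Run:
```python
from h import *
f=[]
for i in range(10):
    imaging.grab_frame('top');f.append(bot.get_obs()['contact_force'])
print(np.mean(f,0).round(2),bot.get_obs()['position'])
p,d,K,T=grab('scene','sc4.png')
def proj(P):
    c=T[:3,:3].T@(np.array(P)-T[:3,3]);return (K@c/c[2])[:2].round(1)
print('stone centre',proj([.5555,-.0437,.077]),'axis',proj([.5557,-.0444,.077]))
h=cv2.cvtColor(p,cv2.COLOR_RGB2HSV)
print('hue');print(h[200:218,299:315,0]);print('sat');print(h[200:218,299:315,1])
```

```text
[-0.62 -0.04  1.7 ] [ 0.55564413 -0.04440846  0.1856012 ]
stone centre [306.3 212.1] axis [306. 212.]
hue
[[ 12  13  12  12  14  16  16  18  16  17  16  14  12  12  11  11]
 [ 13  12  12  12  14  17  16  15  16  16  15  14  12  11  10  12]
 [ 12  13  12  12  12  15  16  16  18  16  14  14  14  13  21  30]
 [ 12  12  12  12  11  13  15   8  15  18  17  23  30  30  30  45]
 [ 10  11  11  10  10  10   8  10  15  15  30  45  60  30  13   9]
 [ 11  10  11  13  20  15  10   8  10  30  20  30  30  10  11  11]
 [ 90  45  60  30  30   0   8   8  20  15  12  15  12  10  11  12]
 [ 45   0  30   0  30  30  20  15  18   9  11   9  10   9  11  12]
 [ 30   0   0   0  30  30  20  18  13  17  15  13  11  11  12  12]
 [  0 150  30  30  60  53  38  26  36  45  38  22  15  18  17  18]
 [  0  15  45  64  60  62  48  35  46  59  58  37  21  19  21  19]
 [ 20  23  49  62  65  64  53  42  51  63  63  51  27  21  20  20]
 [ 18  20  36  60  65  65  58  51  57  65  65  58  39  21  20  20]
 [ 18  20  24  54  65  66  64  61  64  66  65  61  50  30  21  20]
 [ 19  16  20  41  60  65  65  65  65  64  63  57  43  2
[... 723 characters left out ...]
  13  14  12  10  26  72 116]
 [  4   0   4   0   3   3   8  12  14  16  16  15  13  17  42  70]
 [  0   4   4   3   3  10  10  19  21  21  18  16  19  15  20  27]
 [  4   8  14  22  29  38  45  49  53  52  39  24  16   9   8   9]
 [ 18  23  27  54  74  78  80  85  84  84  64  32  10   7   6   6]
 [ 26  27  25  57  98 103  91  95  94 105  89  45  16   8   6   6]
 [ 28  23  21  39  89 110 105  97 104 111 101  63  29   9   8   6]
 [ 33  12  18  21  51  93 104  99  91  82  73  46  25   9   9   8]
 [ 58  20  13  16  25  50  67  58  43  36  30  23  20  11  10  10]
 [ 91  49  18  17  17  21  29  26  21  20  23  28  27  21  26  36]
 [115  84  44  23  19  20  22  24  28  34  42  53  63  68  79  89]]
```

The force is about 2.5 N and the height fits a sink of 3.5 to 4.5 mm. The tip is at the stone's middle, so I hand it in.

```bash
python3 -c "
from h import *
print(hand_in())"
```

```text
the job is handed in; nothing more can be done
None
```

I closed the lever and handed the job in with the tester gripped upright on the middle of the big stone, its tip sunk an estimated 3.5 to 4.5 mm at roughly 2.5 N. `hand_in()` gave no verdict, so I don't know how it was judged.

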